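Coffee cups back on their own saucers

ROBOT

A 7-joint arm with a two-finger parallel gripper is mounted at the origin on the work surface. World frame = base frame: x ahead of the robot, y to its left, z up, the work surface at z = 0. Lengths are in mm, angles in rad, forces in N, time in s.
With the tool pointing down it reaches from about 425 to 800 mm from the base axis. Payload 8.3 kg.
Tool frame: the origin (TCP) lies on the centre line of the jaws, within the pads' length; the fingertips stand 11 mm ahead of it and the grasp point (between the pads) lies 8 mm behind it; x points along the fingers, y is the direction in which the jaws open and shut, and the axes are right-handed (so a half turn about x gives the same grasp; the last joint's range is limited). The gripper opens to 85 mm and grips with 20 to 120 N. Pads are 22 mm wide; open, the fingers measure 114 mm over their backs; the gripper's body (76 mm by 85 mm) begins 54 mm behind the grasp point. The pads swing forward as they close: fully open they stand 13 mm farther back than shut.
Start: joints at [1.131, 0.383, 0.016, 1.37, -0.006, 1.388, -0.046], TCP at [230.001, -581.122, 242.279] pointing down, gripper open.
Joint ranges: [-2.95, 2.95], [-0.25, 2.06], [-1.52, 1.56], [0.18, 2.33], [-1.44, 4.58], [0.02, 2.06], [-3.01, 3.01]. Speed limits (rad/s): [2.39, 2.39, 3.01, 3.01, 3.14, 3.14, 3.14].

INTERFACE

Orientations are given as a rotation vector (axis times angle).
In Python, from plant import bot gives the robot as it stands. The module is installed in compiled form; this text tells all that it offers.
- The arm moves only by the tool step_arm, never from a script. Its argument "moves" is a list of rows, each an object with "fingers": the opening, from 0 (shut) to 1 (fully open); "offset": the shift along the tool's x, y, z in m, a list of three; "yaw": the turn about the tool's x in rad. In form: [{"fingers": fingers, "offset": [dx, dy, dz], "yaw": yaw}, ...]. A call has 1 to 8 rows; each row is the pose to reach, as a shift and turn from the pose measured when the call began, along the tool's axes at that moment; what a row does not reach only later rows make up. A row lasts 1/8 s, in which the tool goes at most 62.5 mm and 10.7 degrees, less where a joint would pass 70% of its speed; a pose out of reach is approached as far as the arm can. A call with a gripper value outside its range is refused whole. The fingers move at their own pace and stop on an object; "squeeze" is the grip in N (left out, the last holds). Time passes only in rows, so rows that repeat a pose let the fingers close. It gives the time, the measured TCP pose, the force and the opening at its end, in the units of the state.
- bot.get_obs(): the state, without advancing time (a new reading comes with each control period).
- bot.camera(name): name is "scene" or "top"; returns (picture, depth): 384x512x3 uint8, red, green, blue; 384x512 float32, mm along the optical axis (not along the pixel's ray), 0 where there is no reading.
- bot.camera_params(name): a dict with "fx", "fy", "cx", "cy" (pixels), "extrinsics" (4x4, takes a point from camera to world coordinates). Camera axes: x right, y down, z forward; pixel columns grow to the right and rows downward; lengths in mm; the calibration is good to about 2 mm. A picture is of the moment at which its call begins. camera_params takes no time and is no camera call.
- bot.job_done(): hands the job in, once; it reports no verdict.
The state is a dict: "t": time; "joint_pos": joint angles; "joint_vel": joint speeds; "tau": joint torques, N m; "position": TCP position; "tcp_rot": TCP orientation; "ft_force": force on the tool from outside, world axes, zero at the start; "torque": the same for the moment, N m; "grip_width": finger opening in mm.
Only numpy, scipy, OpenCV 4.12 (cv2) and the standard library are available. Lean on these libraries where they do the work, as an engineer would, in place of code of your own. Each camera call takes 0.05 s, during which the arm holds its last target. There are 200 camera calls.

TASK

The four coffee cups have been put on each other's saucers: move them about, using the empty straw mat as the spare place, until every cup stands upright in the middle of the saucer of its own colour. Set each cup down gently, never drop or tip one or put it on the bare painted table, and leave the clay jebena where it stands.

Things in the scene. Friction and masses are not known exactly. Their poses are not given: they have to be found in the camera images.
- cup_red: Small handleless porcelain coffee cup, glazed red all over: 50 mm high, 54 mm across the rim, 52 mm across at 14 mm above its foot and nearly straight between, foot 36 mm across, wall 3 mm, about 70 g. Origin at the centre of its underside, z up along its axis. Loose; stands at the start on a wrong-coloured saucer.
- cup_blue: Small handleless porcelain coffee cup, glazed blue all over: 50 mm high, 54 mm across the rim, 52 mm across at 14 mm above its foot and nearly straight between, foot 36 mm across, wall 3 mm, about 70 g. Origin at the centre of its underside, z up along its axis. Loose; stands at the start on a wrong-coloured saucer.
- cup_green: Small handleless porcelain coffee cup, glazed green all over: 50 mm high, 54 mm across the rim, 52 mm across at 14 mm above its foot and nearly straight between, foot 36 mm across, wall 3 mm, about 70 g. Origin at the centre of its underside, z up along its axis. Loose; stands at the start on a wrong-coloured saucer.
- cup_white: Small handleless porcelain coffee cup, glazed white all over: 50 mm high, 54 mm across the rim, 52 mm across at 14 mm above its foot and nearly straight between, foot 36 mm across, wall 3 mm, about 70 g. Origin at the centre of its underside, z up along its axis. Loose; stands at the start on a wrong-coloured saucer.
- saucer_red: Flat round red saucer with a thin gold line near the edge: 92 mm across, 6 mm thick, flat top; room for one cup. Origin at the centre of its underside on the table, so its top is 6 mm above the origin. Fixed to the table.
- saucer_blue: Flat round blue saucer with a thin gold line near the edge: 92 mm across, 6 mm thick, flat top; room for one cup. Origin at the centre of its underside on the table, so its top is 6 mm above the origin. Fixed to the table.
- saucer_green: Flat round green saucer with a thin gold line near the edge: 92 mm across, 6 mm thick, flat top; room for one cup. Origin at the centre of its underside on the table, so its top is 6 mm above the origin. Fixed to the table.
- saucer_white: Flat round white saucer with a thin gold line near the edge: 92 mm across, 6 mm thick, flat top; room for one cup. Origin at the centre of its underside on the table, so its top is 6 mm above the origin. Fixed to the table.
- straw_mat: Round straw-coloured mat with brown rings, 104 mm across, 6 mm thick, flat top; empty at the start, the spare place for one cup. Origin at the centre of its underside on the table. Fixed to the table.
- jebena: Dark clay coffee pot, belly 112 mm across, narrow neck, handle reaching 72 mm and spout 85 mm from its axis, 217 mm high, standing in a straw-coloured ring. Origin at the centre of its underside. A bystander. Other bystanders, not listed: a brown cup at the left, a sugar bowl (97 mm high) and a dispenser (152 mm) at the right, low things (under 15 mm) near the saucers.
Mind the look-alikes: they are no part of the job. There is more than one size of the saucer_white; the one meant has the size given above.

How it is judged:
By the outcome, as a careful person would: the job done as asked, in the order asked, and still so for the second after the job is handed in, with the robot touching nothing.
It also fails if it takes over 141 s, if anything falls off the work surface, if the arm or the gripper's body presses on something with over 40 N, if the wrist force passes 120 N, or if a joint passes its speed limit or range.

## Working session

There is one attempt and no reset: what is moved stays moved. The work goes in short steps, Python scripts to look and compute and a tool call to move; the robot and the scene stay as the last step left them, time stands still between calls to the robot, and variables do not carry over. Pictures are saved under pics/ and viewed, about 12 in all and at most 16, crops included, and the job is handed in when it is done.

Besides the shell and the picture viewer there is one more tool, called after ">>>" as name([rows], argument=value, ...), one row to a line, values as JSON. step_arm: Moves the arm, as the interface text tells. Its arguments: {"type":"object","properties":{"moves":{"type":"array","items":{"type":"object","properties":{"fingers":{"type":"number"},"offset":{"type":"array","items":{"type":"number"}},"yaw":{"type":"number"}}}},"squeeze":{"type":"number"}},"required":["moves"]}

```bash
mkdir -p pics
cat > h.py <<'E'
import numpy as np, cv2
from plant import bot
from scipy.spatial.transform import Rotation as R
def shot(name,fn):
    p,d=bot.camera(name); cv2.imwrite('pics/'+fn+'.png',p[:,:,::-1]); np.save('pics/'+fn+'.npy',d); return p,d
def world(name,d):
    c=bot.camera_params(name); v,u=np.indices(d.shape)
    P=np.stack([(u-c['cx'])/c['fx']*d,(v-c['cy'])/c['fy']*d,d,np.ones_like(d)],-1)
    return (P@np.array(c['extrinsics']).T)[...,:3]
E
python3 - <<'E'
from h import *
o=bot.get_obs();print(o)
print(R.from_rotvec(o['tcp_rot']).as_matrix().round(3))
for n in('top','scene'):
    shot(n,n+'0');c=bot.camera_params(n);print(c)
a=cv2.imread('pics/top0.png');cv2.imwrite('pics/top0b.png',cv2.resize(a,(800,600),interpolation=cv2.INTER_CUBIC))
E
```

```text
{'t': 0.0, 'joint_pos': array([ 1.13114445,  0.38423484,  0.01638264,  1.37115061, -0.00628235,
        1.3881901 , -0.04649867]), 'joint_vel': array([-0.00140196, -0.00054565, -0.00224026, -0.00089147, -0.00078821,
        0.00048459, -0.00205502]), 'tau': array([ 4.27776977e-04, -6.27594423e+01,  8.44155271e-01, -3.71817505e+01,
        1.64674310e-02,  1.43174658e-02,  3.46627712e-05]), 'position': array([ 229.78734322, -580.71366261,  241.28259049]), 'tcp_rot': array([ 2.01569709,  0.38634652, -2.01655073]), 'ft_force': array([-0.56293887, -0.31768538,  1.29959144]), 'torque': array([-0.03152892, -0.03554906, -0.0216412 ]), 'grip_width': 85.44208091124106}
[[-0.001  0.368 -0.93 ]
 [ 0.002 -0.93  -0.368]
 [-1.    -0.002  0.   ]]
{'fx': 424.9174408081899, 'fy': 424.9174408081899, 'cx': 253.2368770240591, 'cy': 190.8078592960606, 'extrinsics': array([[ 7.85090537e-05, -9.91558515e-01,  1.29659958e-01,
         3.71192868e+02],
       [-9.99992952e-01, -5.64552302e-04, -3.71184867e-03,
         5.65361783e+01],
       [ 3.75371498e-03, -1.29658753e-01, -9.91551571e-01,
         1.13122010e+03],
       [ 0.00000000e+00,  0.00000000e+00,  0.00000000e+00,
         1.00000000e+00]])}
{'fx': 368.10591301727, 'fy': 368.10591301727, 'cx': 257.1416571285212, 'cy': 199.20197576130028, 'extrinsics': array([[-7.08328656e-01,  4.96946541e-01, -5.01312926e-01,
         1.09060985e+03],
       [ 7.05882021e-01,  4.97618710e-01, -5.04089468e-01,
         6.33066795e+02],
       [-1.04282600e-03, -7.10928797e-01, -7.03263221e-01,
         8.31054866e+02],
       [ 0.00000000e+00,  0.00000000e+00,  0.00000000e+00,
         1.00000000e+00]])}
```

View pics/top0b.png

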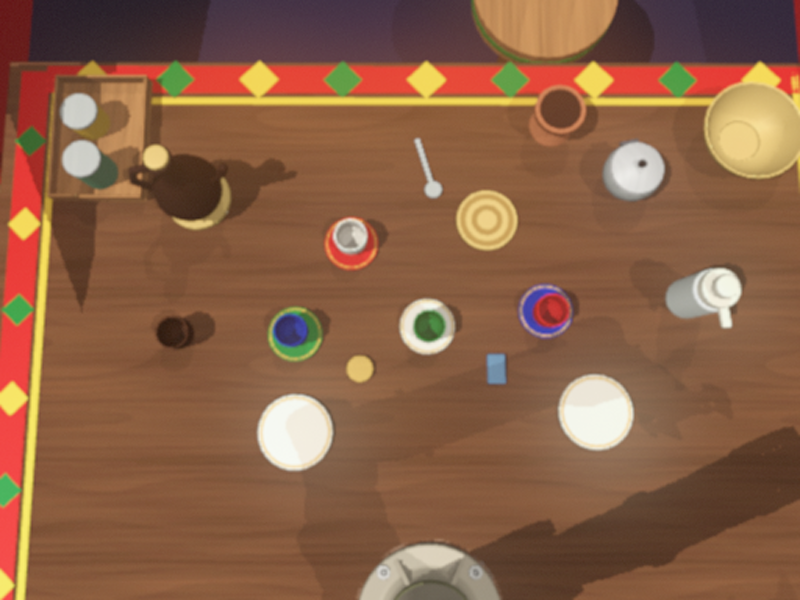

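View pics/scene0.png

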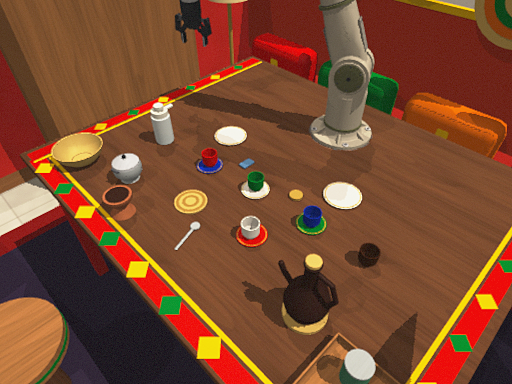

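The top view, at 800x600, shows these items:

| Item | Pixel |
|---|---|
| White cup on red saucer | (350,240) |
| Green cup on white saucer | (427,326) |
| Blue cup on green saucer | (293,332) |
| Red cup on blue saucer | (548,311) |
| Empty mat | (487,220) |
| Jebena | (190,188) |

**Look-alikes:**
- White saucer: the two big white plates at (295,432) and (596,412). The one meant is the small saucer under the green cup.
- Cups: the brown cup (174,332), the terracotta pot (558,110) and the glasses on the tray at left.
- Mat: the small gold disc at (360,368).

```bash
cat >> h.py <<'E'
def ortho(p,name,z,c,half=70,s=2):
    k=bot.camera_params(name);E=np.linalg.inv(np.array(k['extrinsics']))
    n=int(2*half*s);i,j=np.indices((n,n))
    X=c[0]+half-i/s;Y=c[1]+half-j/s
    q=np.stack([X,Y,np.full_like(X,z),np.ones_like(X)],-1)@E.T
    return cv2.remap(p,(q[...,0]/q[...,2]*k['fx']+k['cx']).astype('f4'),(q[...,1]/q[...,2]*k['fy']+k['cy']).astype('f4'),cv2.INTER_CUBIC)
E
python3 - <<'E'
from h import *
p=cv2.imread('pics/top0.png')
d=np.load('pics/top0.npy');W=world('top',d)
pts=dict(red=(350,243),white=(427,326),green=(295,333),blue=(546,311),mat=(487,220),plateL=(295,432),plateR=(596,412),coin=(360,368),box=(496,369),sugar=(635,170),disp=(715,292),jeb=(185,187))
tiles=[]
for n,(u,v) in pts.items():
    w=W[int(v*.64),int(u*.64)]
    k=bot.camera_params('top');E=np.array(k['extrinsics']);r=E[:3,:3]@[(u*.64-k['cx'])/k['fx'],(v*.64-k['cy'])/k['fy'],1]
    c=E[:3,3]+r*(6-E[2,3])/r[2]
    D=np.hypot(W[...,0]-c[0],W[...,1]-c[1])
    m=(D<60)&(W[...,2]>48)&(d>0)
    s=''
    if n in('red','white','green','blue'):
        q=W[m][:,:2].astype('f4'); s=(cv2.minEnclosingCircle(q),len(q),np.percentile(W[m][:,2],[50,95]))
    m2=(D<65)&(W[...,2]>3.0)&(W[...,2]<9)&(d>0);q=W[m2][:,:2].astype('f4')
    print(n,w.round(),c.round(),s,cv2.minEnclosingCircle(q) if len(q)>3 else '',len(q))
    if len(tiles)<10 and n in('red','white','green','blue','mat'):
        col=[]
        for z in(6,56):
            o=ortho(p,'top',z,c.round(),60,1.3);o=cv2.resize(o,(156,156))
            cv2.line(o,(78,0),(78,155),(255,255,0),1);cv2.line(o,(0,78),(155,78),(255,255,0),1);col.append(o)
        tiles.append(np.vstack(col))
cv2.imwrite('pics/tiles.png',np.hstack(tiles))
E
```

```text
red [615. 131.  10.] [614. 131.   6.] (((618.0435791015625, 128.1637725830078), 27.162189483642578), 99, array([56.98233428, 60.2134144 ])) ((614.4320678710938, 131.09591674804688), 64.73235321044922) 592
white [471.   0.  15.] [471.  -1.   6.] (((468.6530456542969, -1.8186086416244507), 27.219491958618164), 87, array([57.2811405 , 60.78214452])) ((470.9167175292969, -0.9187512993812561), 64.84998321533203) 643
green [458. 224.  16.] [459. 223.   6.] (((461.3160705566406, 224.6299591064453), 27.214954376220703), 104, array([56.36720304, 60.30400043])) ((458.822021484375, 223.25259399414062), 64.82405853271484) 580
blue [ 496. -201.   14.] [ 496. -204.    6.] (((493.3564758300781, -202.85438537597656), 27.433881759643555), 111, array([57.50569655, 61.42692982])) ((496.3681945800781, -204.13375854492188), 64.90829467773438) 626
mat [ 657. -104.    6.] [ 655. -106.    6.]  ((655.2999267578125, -106.25503540039062), 64.92945861816406) 900
plateL [295. 222.   7.] [294. 220.   6.]  ((294.11370849609375, 219.99656677246094), 64.55296325683594) 538
plateR [ 328. -280.   13.] [ 326. -283.    6.]  ((326.3749084472656, -282.940185546875), 64.97633361816406) 368
coin [401. 113.   9.] [400. 112.   6.]  ((399.593994140625, 112.4072036743164), 64.86431121826172) 524
box [ 398. -116.    5.] [ 398. -117.    6.]  ((397.8344421386719, -116.79054260253906), 64.89993286132812) 624
sugar [ 722. -338.   82.] [ 745. -368.    6.]  ((745.5861206054688, -367.89007568359375), 64.87274169921875) 199
disp [ 512. -426.  144.] [ 529. -495.    6.]  ((529.1898803710938, -495.13470458984375), 64.8509521484375) 356
jeb [678. 381. 129.] [714. 420.   6.]  ((713.9813842773438, 420.6304626464844), 64.69549560546875) 30
```

View pics/tiles.png

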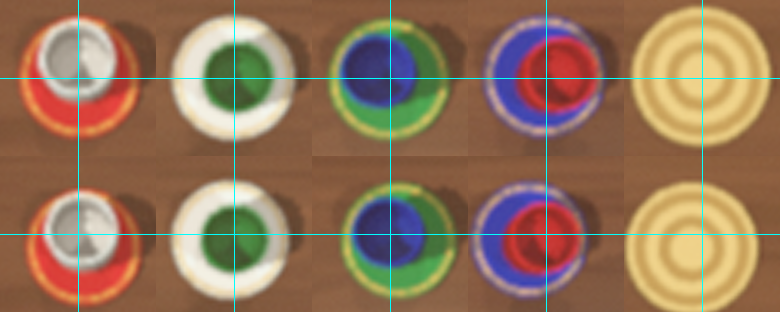

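The crops show each saucer against my guess. Converted to mm:

| Thing | x | y |
|---|---|---|
| saucer_red | 615 | 130 |
| saucer_white | 472 | 0 |
| saucer_green | 459 | 224 |
| saucer_blue | 497 | -203 |
| mat | 656 | -105 |
| cup_white | 617 | 129 |
| cup_green | 469 | -2 |
| cup_blue | 461 | 225 |
| cup_red | 494 | -203 |

The white saucer under the green cup measures about 94 mm, which is the size given. Red goes to the mat first. I'm moving above it and turning the tool so its axes line up with the world.

>>> step_arm([
  {"fingers": 1,"offset": [0,-0.03,-0.045],"yaw": 0.05},
  {"fingers": 1,"offset": [0.01,-0.065,-0.098],"yaw": 0.11},
  {"fingers": 1,"offset": [0.02,-0.1,-0.15],"yaw": 0.17},
  {"fingers": 1,"offset": [0.03,-0.13,-0.2],"yaw": 0.23},
  {"fingers": 1,"offset": [0.04,-0.165,-0.25],"yaw": 0.29},
  {"fingers": 1,"offset": [0.06,-0.2,-0.3],"yaw": 0.34},
  {"fingers": 1,"offset": [0.08,-0.23,-0.345],"yaw": 0.377},
  {"fingers": 1,"offset": [0.1,-0.25,-0.38],"yaw": 0.377},
], squeeze=25)

```text
t: 1.1
position: [492.1, -205.4, 141.1]
tcp_rot: [-2.22, -0.005, 2.222]
ft_force: [0.3, -0.8, 0.1]
grip_width: 85.6
```

>>> step_arm([
  {"fingers": 1,"offset": [0.02,-0.002,-0.002],"yaw": 0},
  {"fingers": 1,"offset": [0.045,-0.002,-0.002],"yaw": 0},
  {"fingers": 1,"offset": [0.065,-0.002,-0.002],"yaw": 0},
  {"fingers": 1,"offset": [0.085,-0.002,-0.002],"yaw": 0},
  {"fingers": 1,"offset": [0.1,-0.002,-0.002],"yaw": 0},
  {"fingers": 1,"offset": [0.11,-0.002,-0.002],"yaw": 0},
  {"fingers": 1,"offset": [0.113,-0.002,-0.002],"yaw": 0},
  {"fingers": 1,"offset": [0.113,-0.002,-0.002],"yaw": 0},
])

```text
t: 2.1
position: [494.3, -203.2, 28.3]
tcp_rot: [-2.221, -0.004, 2.222]
ft_force: [0.2, -0.0, -0.7]
grip_width: 85.3
```

Run:
```python
from h import *
p,d=shot('scene','s1')
c=cv2.imread('pics/s1.png')[110:270,140:360];cv2.imwrite('pics/s1c.png',cv2.resize(c,(770,560),interpolation=cv2.INTER_CUBIC))
```

```text
(no output)
```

View pics/s1c.png

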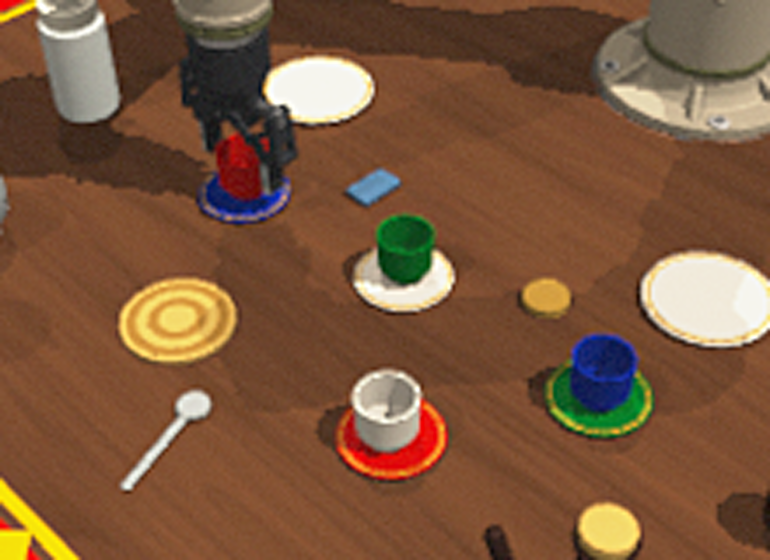

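The fingers straddle the red cup at crop pixel (240,165), and nothing else is near them. Closing now.

>>> step_arm([
  {"fingers": 0.75,"offset": [0,0,0],"yaw": 0},
  {"fingers": 0.65,"offset": [0,0,0],"yaw": 0},
  {"fingers": 0.6,"offset": [0,0,0],"yaw": 0},
  {"fingers": 0.55,"offset": [0,0,0],"yaw": 0},
  {"fingers": 0.5,"offset": [0,0,0],"yaw": 0},
  {"fingers": 0.45,"offset": [0,0,0],"yaw": 0},
  {"fingers": 0.45,"offset": [0,0,0],"yaw": 0},
], squeeze=25)

```text
t: 3.02
position: [494.9, -203.2, 29.2]
tcp_rot: [2.222, 0.004, -2.22]
ft_force: [-1.5, 1.2, 3.9]
grip_width: 54.1
```

>>> step_arm([
  {"fingers": 0.4,"offset": [-0.01,0,0],"yaw": 0},
  {"fingers": 0.4,"offset": [-0.03,0,0],"yaw": 0},
  {"fingers": 0.4,"offset": [-0.05,-0.008,-0.013],"yaw": 0},
  {"fingers": 0.4,"offset": [-0.06,-0.025,-0.04],"yaw": 0},
  {"fingers": 0.4,"offset": [-0.06,-0.048,-0.08],"yaw": 0},
  {"fingers": 0.4,"offset": [-0.06,-0.075,-0.125],"yaw": 0},
  {"fingers": 0.4,"offset": [-0.06,-0.092,-0.152],"yaw": 0},
  {"fingers": 0.4,"offset": [-0.06,-0.098,-0.162],"yaw": 0},
], squeeze=30)

```text
t: 4.03
position: [657.8, -102.8, 89.6]
tcp_rot: [2.222, 0.008, -2.219]
ft_force: [0.2, -0.4, -1.0]
grip_width: 54.1
```

Run:
```python
from h import *
p,d=shot('scene','s2')
c=cv2.imread('pics/s2.png')[110:270,140:360];cv2.imwrite('pics/s2c.png',cv2.resize(c,(770,560),interpolation=cv2.INTER_CUBIC))
```

```text
(no output)
```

View pics/s2c.png

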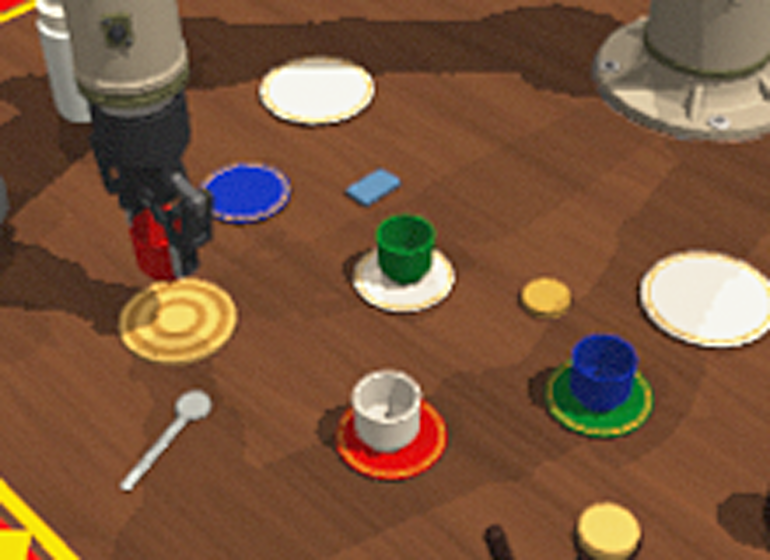

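The red cup is held upright above the mat. Setting it down.

>>> step_arm([
  {"fingers": 0.4,"offset": [0.012,0.002,0],"yaw": 0},
  {"fingers": 0.4,"offset": [0.03,0.002,0],"yaw": 0},
  {"fingers": 0.4,"offset": [0.044,0.002,0],"yaw": 0},
  {"fingers": 0.4,"offset": [0.051,0.002,0],"yaw": 0},
  {"fingers": 0.4,"offset": [0.055,0.002,0],"yaw": 0},
  {"fingers": 0.4,"offset": [0.057,0.002,0],"yaw": 0},
  {"fingers": 0.4,"offset": [0.058,0.002,0],"yaw": 0},
  {"fingers": 0.4,"offset": [0.059,0.002,0],"yaw": 0},
])

```text
t: 5.08
position: [658.3, -104.7, 30.9]
tcp_rot: [2.223, 0.008, -2.218]
ft_force: [-0.3, 0.6, -0.6]
grip_width: 53.9
```

>>> step_arm([
  {"fingers": 0.4,"offset": [0.0005,0,0],"yaw": 0},
  {"fingers": 0.4,"offset": [0.001,0,0],"yaw": 0},
  {"fingers": 0.4,"offset": [0.0015,0,0],"yaw": 0},
  {"fingers": 0.4,"offset": [0.0015,0,0],"yaw": 0},
])

```text
t: 5.58
position: [658.4, -104.7, 29.5]
tcp_rot: [2.223, 0.008, -2.218]
ft_force: [-0.1, -0.3, 0.2]
grip_width: 53.6
```

>>> step_arm([
  {"fingers": 0.4,"offset": [0.0005,0,0],"yaw": 0},
  {"fingers": 0.4,"offset": [0.001,0,0],"yaw": 0},
  {"fingers": 0.4,"offset": [0.001,0,0],"yaw": 0},
])

```text
t: 5.95
position: [658.7, -104.7, 29.4]
tcp_rot: [2.224, 0.008, -2.217]
ft_force: [-2.9, 1.1, 5.3]
grip_width: 53.7
```

>>> step_arm([
  {"fingers": 0.65,"offset": [0,0,0],"yaw": 0},
  {"fingers": 0.72,"offset": [0,0,0],"yaw": 0},
  {"fingers": 0.85,"offset": [0,0,0],"yaw": 0},
  {"fingers": 1,"offset": [0,0,0],"yaw": 0},
  {"fingers": 1,"offset": [0,0,0],"yaw": 0},
  {"fingers": 1,"offset": [-0.02,0,0],"yaw": 0},
  {"fingers": 1,"offset": [-0.06,0,0],"yaw": 0},
  {"fingers": 1,"offset": [-0.1,0,0],"yaw": 0},
])

```text
t: 6.95
position: [658.5, -104.9, 132.0]
tcp_rot: [2.225, 0.008, -2.216]
ft_force: [1.3, -0.1, -0.0]
grip_width: 85.4
```

>>> step_arm([
  {"fingers": 1,"offset": [0,-0.03,0.018],"yaw": 0},
  {"fingers": 1,"offset": [0,-0.08,0.048],"yaw": 0},
  {"fingers": 1,"offset": [0,-0.13,0.078],"yaw": 0},
  {"fingers": 1,"offset": [0,-0.18,0.108],"yaw": 0},
  {"fingers": 1,"offset": [0,-0.23,0.138],"yaw": 0},
  {"fingers": 1,"offset": [0,-0.28,0.168],"yaw": 0},
  {"fingers": 1,"offset": [0,-0.315,0.19],"yaw": 0},
  {"fingers": 1,"offset": [0,-0.33,0.198],"yaw": 0},
])

```text
t: 7.95
position: [457.9, 227.0, 133.7]
tcp_rot: [2.225, 0.013, -2.212]
ft_force: [0.7, 0.3, -0.6]
grip_width: 85.1
```

Run:
```python
from h import *
print(bot.get_obs()['position'])
p,d=shot('scene','s3')
c=cv2.imread('pics/s3.png')[110:270,140:360];cv2.imwrite('pics/s3c.png',cv2.resize(c,(770,560),interpolation=cv2.INTER_CUBIC))
```

```text
[457.90463965 226.95863876 133.69348914]
```

View pics/s3c.png

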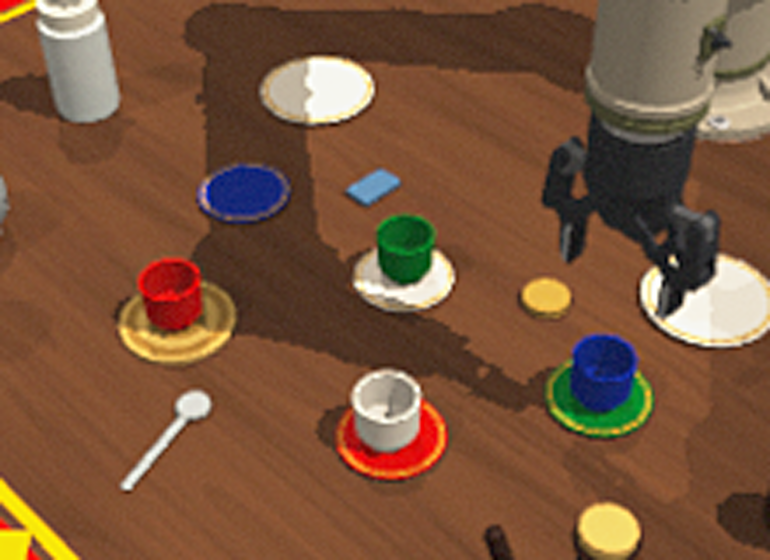

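The red cup stands upright on the mat at (172,295). I'll measure where it landed against the TCP, and re-measure the now-empty blue saucer.

```bash
cat >> h.py <<'E'
def cup(W,d,c,r=45):
    m=(np.hypot(W[...,0]-c[0],W[...,1]-c[1])<r)&(W[...,2]>48)&(W[...,2]<70)&(d>0)
    return cv2.minEnclosingCircle(W[m][:,:2].astype('f4'))
E
python3 - <<'E'
from h import *
p,d=shot('top','t3');W=world('top',d)
print('red',cup(W,d,(658,-105)),'green',cup(W,d,(469,-2)),'white',cup(W,d,(617,129)))
b=p[:,:,::-1]
o=ortho(b,'top',6,(497,-203),60,4);h=cv2.cvtColor(o,cv2.COLOR_BGR2HSV)
m=((h[...,0]>100)&(h[...,0]<170)).astype('u1')
ct=max(cv2.findContours(m,0,2)[0],key=cv2.contourArea);(x,y),r=cv2.minEnclosingCircle(ct);e=cv2.fitEllipse(ct);print(497+60-e[0][1]/4,-203+60-e[0][0]/4,np.array(e[1])/4,r/4)
for z,c in((6,(656,-105)),(56,(658,-105))): 
  o=ortho(b,'top',z,c,60,4);cv2.line(o,(240,0),(240,480),(255,255,0),1);cv2.line(o,(0,240),(480,240),(255,255,0),1);globals()['o%d'%z]=o
cv2.imwrite('pics/t3o.png',cv2.resize(np.hstack([o6,o56]),(800,400)))
E
```

```text
red ((657.4803466796875, -105.61726379394531), 27.371809005737305) green ((468.52008056640625, -1.5692503452301025), 26.989633560180664) white ((617.6246337890625, 128.40359497070312), 27.292640686035156)
500.01330184936523 -201.87097930908203 [85.08061981 89.65026093] 48.41810607910156
```

View pics/t3o.png

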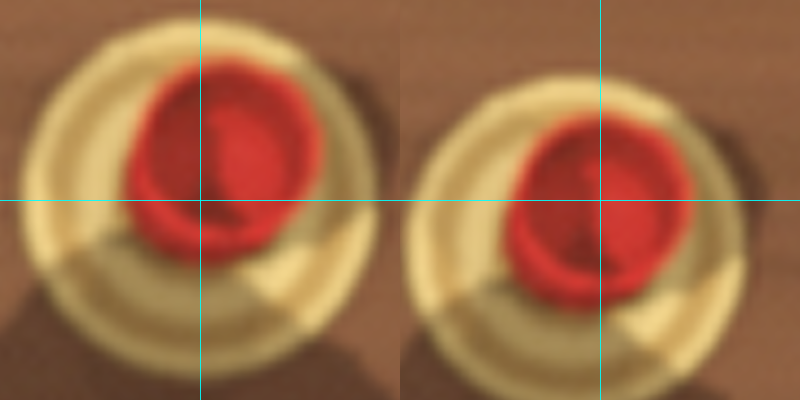

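>>> step_arm([
  {"fingers": 1,"offset": [0.02,0.002,-0.003],"yaw": 0},
  {"fingers": 1,"offset": [0.045,0.002,-0.003],"yaw": 0},
  {"fingers": 1,"offset": [0.065,0.002,-0.003],"yaw": 0},
  {"fingers": 1,"offset": [0.085,0.002,-0.003],"yaw": 0},
  {"fingers": 1,"offset": [0.098,0.002,-0.003],"yaw": 0},
  {"fingers": 1,"offset": [0.104,0.002,-0.003],"yaw": 0},
  {"fingers": 1,"offset": [0.105,0.002,-0.003],"yaw": 0},
  {"fingers": 1,"offset": [0.105,0.002,-0.003],"yaw": 0},
])

```text
t: 9.05
position: [462.8, 224.4, 28.8]
tcp_rot: [2.227, 0.012, -2.212]
ft_force: [-0.2, 0.5, 0.6]
grip_width: 85.1
```

>>> step_arm([
  {"fingers": 0.75,"offset": [0,0,0],"yaw": 0},
  {"fingers": 0.65,"offset": [0,0,0],"yaw": 0},
  {"fingers": 0.6,"offset": [0,0,0],"yaw": 0},
  {"fingers": 0.55,"offset": [0,0,0],"yaw": 0},
  {"fingers": 0.5,"offset": [0,0,0],"yaw": 0},
  {"fingers": 0.45,"offset": [0,0,0],"yaw": 0},
  {"fingers": 0.4,"offset": [0,0,0],"yaw": 0},
], squeeze=25)

```text
t: 9.93
position: [463.2, 224.7, 29.3]
tcp_rot: [2.228, 0.013, -2.212]
ft_force: [-0.9, 1.3, 6.0]
grip_width: 52.9
```

The red cup stands at (657.5,-105.6), which is the TCP position less 1 mm in x, with the mat centre at (656.6,-105). The blue cup is gripped, so I'm lifting it to the blue saucer.

>>> step_arm([
  {"fingers": 0.4,"offset": [-0.01,0,0],"yaw": 0},
  {"fingers": 0.4,"offset": [-0.03,0,0],"yaw": 0},
  {"fingers": 0.4,"offset": [-0.055,0.008,0],"yaw": 0},
  {"fingers": 0.4,"offset": [-0.075,0.03,-0.002],"yaw": 0},
  {"fingers": 0.4,"offset": [-0.085,0.065,-0.005],"yaw": 0},
  {"fingers": 0.4,"offset": [-0.085,0.105,-0.008],"yaw": 0},
  {"fingers": 0.4,"offset": [-0.085,0.15,-0.012],"yaw": 0},
  {"fingers": 0.4,"offset": [-0.085,0.195,-0.016],"yaw": 0},
], squeeze=30)

```text
t: 10.92
position: [479.9, 28.1, 114.2]
tcp_rot: [2.228, 0.013, -2.211]
ft_force: [-0.1, -0.6, 0.2]
grip_width: 53.3
```

>>> step_arm([
  {"fingers": 0.4,"offset": [0,0.045,-0.004],"yaw": 0},
  {"fingers": 0.4,"offset": [0,0.09,-0.008],"yaw": 0},
  {"fingers": 0.4,"offset": [0,0.135,-0.012],"yaw": 0},
  {"fingers": 0.4,"offset": [0,0.175,-0.015],"yaw": 0},
  {"fingers": 0.4,"offset": [0,0.205,-0.018],"yaw": 0},
  {"fingers": 0.4,"offset": [0,0.224,-0.02],"yaw": 0},
  {"fingers": 0.4,"offset": [0,0.23,-0.02],"yaw": 0},
  {"fingers": 0.4,"offset": [0,0.23,-0.02],"yaw": 0},
])

```text
t: 11.92
position: [501.8, -200.9, 113.4]
tcp_rot: [2.228, 0.015, -2.211]
ft_force: [-0.6, 0.6, -0.6]
grip_width: 52.7
```

>>> step_arm([
  {"fingers": 0.4,"offset": [0.02,0.002,0.003],"yaw": 0},
  {"fingers": 0.4,"offset": [0.045,0.002,0.003],"yaw": 0},
  {"fingers": 0.4,"offset": [0.062,0.002,0.003],"yaw": 0},
  {"fingers": 0.4,"offset": [0.073,0.002,0.003],"yaw": 0},
  {"fingers": 0.4,"offset": [0.078,0.002,0.003],"yaw": 0},
  {"fingers": 0.4,"offset": [0.081,0.002,0.003],"yaw": 0},
  {"fingers": 0.4,"offset": [0.082,0.002,0.003],"yaw": 0},
  {"fingers": 0.4,"offset": [0.0825,0.002,0.003],"yaw": 0},
])

```text
t: 12.92
position: [499.7, -202.7, 31.3]
tcp_rot: [2.228, 0.014, -2.21]
ft_force: [0.6, 0.9, -1.0]
grip_width: 53.1
```

>>> step_arm([
  {"fingers": 0.4,"offset": [0.0005,0,0],"yaw": 0},
  {"fingers": 0.4,"offset": [0.001,0,0],"yaw": 0},
  {"fingers": 0.4,"offset": [0.0013,0,0],"yaw": 0},
  {"fingers": 0.4,"offset": [0.0013,0,0],"yaw": 0},
])

```text
t: 13.42
position: [499.7, -202.7, 29.9]
tcp_rot: [2.228, 0.014, -2.21]
ft_force: [0.2, 0.4, -0.7]
grip_width: 53.0
```

>>> step_arm([
  {"fingers": 0.4,"offset": [0.0005,0,0],"yaw": 0},
  {"fingers": 0.4,"offset": [0.001,0,0],"yaw": 0},
  {"fingers": 0.4,"offset": [0.0013,0,0],"yaw": 0},
  {"fingers": 0.4,"offset": [0.0013,0,0],"yaw": 0},
])

```text
t: 13.92
position: [500.0, -202.6, 29.4]
tcp_rot: [2.229, 0.014, -2.209]
ft_force: [-2.5, 1.5, 6.8]
grip_width: 52.9
```

Contact at 6.8 N. Releasing, then on to the green cup.

>>> step_arm([
  {"fingers": 0.65,"offset": [0,0,0],"yaw": 0},
  {"fingers": 0.72,"offset": [0,0,0],"yaw": 0},
  {"fingers": 0.85,"offset": [0,0,0],"yaw": 0},
  {"fingers": 1,"offset": [0,0,0],"yaw": 0},
  {"fingers": 1,"offset": [0,0,0],"yaw": 0},
  {"fingers": 1,"offset": [-0.02,0,0],"yaw": 0},
  {"fingers": 1,"offset": [-0.06,0,0],"yaw": 0},
  {"fingers": 1,"offset": [-0.1,0,0],"yaw": 0},
])

```text
t: 14.92
position: [498.8, -202.9, 130.2]
tcp_rot: [2.228, 0.014, -2.21]
ft_force: [0.3, -0.4, -0.5]
grip_width: 85.3
```

>>> step_arm([
  {"fingers": 1,"offset": [0,-0.03,0.005],"yaw": 0},
  {"fingers": 1,"offset": [0,-0.075,0.012],"yaw": 0},
  {"fingers": 1,"offset": [0,-0.12,0.02],"yaw": 0},
  {"fingers": 1,"offset": [0,-0.16,0.026],"yaw": 0},
  {"fingers": 1,"offset": [0,-0.19,0.03],"yaw": 0},
  {"fingers": 1,"offset": [0,-0.2,0.031],"yaw": 0},
  {"fingers": 1,"offset": [0,-0.2,0.031],"yaw": 0},
])

```text
t: 15.8
position: [466.2, -3.3, 130.9]
tcp_rot: [2.228, 0.015, -2.21]
ft_force: [-0.1, -0.2, 0.2]
grip_width: 85.6
```

>>> step_arm([
  {"fingers": 1,"offset": [0.02,-0.002,-0.003],"yaw": 0},
  {"fingers": 1,"offset": [0.045,-0.002,-0.003],"yaw": 0},
  {"fingers": 1,"offset": [0.065,-0.002,-0.003],"yaw": 0},
  {"fingers": 1,"offset": [0.085,-0.002,-0.003],"yaw": 0},
  {"fingers": 1,"offset": [0.097,-0.002,-0.003],"yaw": 0},
  {"fingers": 1,"offset": [0.102,-0.002,-0.003],"yaw": 0},
  {"fingers": 1,"offset": [0.1025,-0.002,-0.003],"yaw": 0},
  {"fingers": 1,"offset": [0.1025,-0.002,-0.003],"yaw": 0},
])

```text
t: 16.8
position: [470.5, -1.0, 29.1]
tcp_rot: [2.229, 0.015, -2.209]
ft_force: [-0.5, -0.0, -0.3]
grip_width: 85.4
```

>>> step_arm([
  {"fingers": 0.75,"offset": [0,0,0],"yaw": 0},
  {"fingers": 0.65,"offset": [0,0,0],"yaw": 0},
  {"fingers": 0.6,"offset": [0,0,0],"yaw": 0},
  {"fingers": 0.55,"offset": [0,0,0],"yaw": 0},
  {"fingers": 0.5,"offset": [0,0,0],"yaw": 0},
  {"fingers": 0.45,"offset": [0,0,0],"yaw": 0},
  {"fingers": 0.4,"offset": [0,0,0],"yaw": 0},
], squeeze=25)

```text
t: 17.68
position: [471.0, -0.8, 29.7]
tcp_rot: [2.23, 0.015, -2.207]
ft_force: [-1.1, 1.0, 5.6]
grip_width: 53.5
```

Run:
```python
from h import *
p,d=shot('top','t4');W=world('top',d);print(bot.get_obs()['position'],cup(W,d,(497,-203)))
b=np.ascontiguousarray(p[:,:,::-1]);O=[]
for c in((497,-203),(459,224)):
  o=ortho(b,'top',6,c,60,4)
  h=cv2.cvtColor(o,cv2.COLOR_BGR2HSV)
  cv2.line(o,(240,0),(240,480),(255,255,0),1);cv2.line(o,(0,240),(480,240),(255,255,0),1);cv2.circle(o,(240,240),184,(255,0,255),1);O.append(o)
cv2.imwrite('pics/t4o.png',cv2.resize(np.hstack(O),(800,400)))
```

```text
[471.0257196   -0.81014538  29.66205895] ((497.9305725097656, -203.30308532714844), 27.306884765625)
```

View pics/t4o.png

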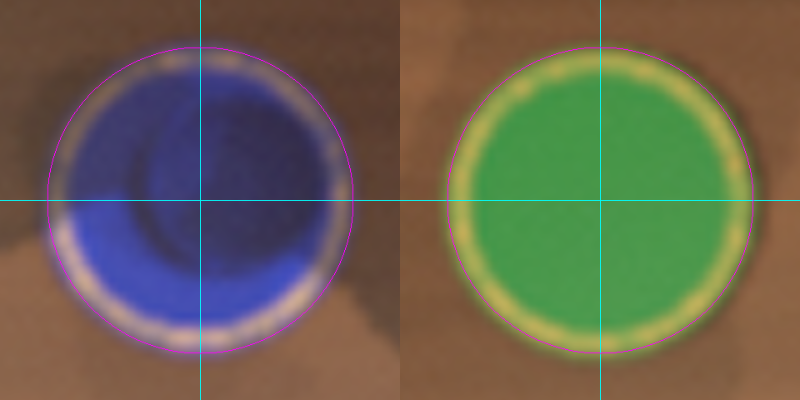

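The blue cup landed at (497.9,-203.3) on the saucer at (497,-203), about 1 mm off. The green saucer is at (458.5,224). The green cup is gripped, so I'm carrying it over.

>>> step_arm([
  {"fingers": 0.4,"offset": [-0.01,0,0],"yaw": 0},
  {"fingers": 0.4,"offset": [-0.03,0,0],"yaw": 0},
  {"fingers": 0.4,"offset": [-0.05,-0.01,0],"yaw": 0},
  {"fingers": 0.4,"offset": [-0.06,-0.035,0.002],"yaw": 0},
  {"fingers": 0.4,"offset": [-0.06,-0.075,0.004],"yaw": 0},
  {"fingers": 0.4,"offset": [-0.06,-0.12,0.006],"yaw": 0},
  {"fingers": 0.4,"offset": [-0.06,-0.165,0.008],"yaw": 0},
  {"fingers": 0.4,"offset": [-0.06,-0.2,0.01],"yaw": 0},
], squeeze=30)

```text
t: 18.73
position: [458.1, 200.8, 91.0]
tcp_rot: [2.23, 0.017, -2.206]
ft_force: [0.3, -0.8, -0.9]
grip_width: 53.7
```

>>> step_arm([
  {"fingers": 0.4,"offset": [0,-0.015,0],"yaw": 0},
  {"fingers": 0.4,"offset": [0,-0.023,0],"yaw": 0},
  {"fingers": 0.4,"offset": [0,-0.023,0],"yaw": 0},
  {"fingers": 0.4,"offset": [0,-0.023,0],"yaw": 0},
])

```text
t: 19.23
position: [458.3, 222.2, 91.0]
tcp_rot: [2.231, 0.014, -2.207]
ft_force: [-0.7, -0.6, -0.6]
grip_width: 53.5
```

>>> step_arm([
  {"fingers": 0.4,"offset": [0.015,-0.0025,-0.003],"yaw": 0},
  {"fingers": 0.4,"offset": [0.033,-0.0025,-0.003],"yaw": 0},
  {"fingers": 0.4,"offset": [0.046,-0.0025,-0.003],"yaw": 0},
  {"fingers": 0.4,"offset": [0.053,-0.0025,-0.003],"yaw": 0},
  {"fingers": 0.4,"offset": [0.057,-0.0025,-0.003],"yaw": 0},
  {"fingers": 0.4,"offset": [0.059,-0.0025,-0.003],"yaw": 0},
  {"fingers": 0.4,"offset": [0.06,-0.0025,-0.003],"yaw": 0},
  {"fingers": 0.4,"offset": [0.06,-0.0025,-0.003],"yaw": 0},
])

```text
t: 20.23
position: [462.0, 225.1, 31.3]
tcp_rot: [2.231, 0.014, -2.207]
ft_force: [0.3, -0.2, -0.3]
grip_width: 53.6
```

>>> step_arm([
  {"fingers": 0.4,"offset": [0.0005,0,0],"yaw": 0},
  {"fingers": 0.4,"offset": [0.001,0,0],"yaw": 0},
  {"fingers": 0.4,"offset": [0.0013,0,0],"yaw": 0},
  {"fingers": 0.4,"offset": [0.0013,0,0],"yaw": 0},
])

```text
t: 20.72
position: [462.0, 225.1, 29.9]
tcp_rot: [2.231, 0.014, -2.207]
ft_force: [-0.5, -0.2, -0.8]
grip_width: 53.1
```

>>> step_arm([
  {"fingers": 0.4,"offset": [0.0005,0,0.0005],"yaw": 0},
  {"fingers": 0.4,"offset": [0.001,0,0.001],"yaw": 0},
  {"fingers": 0.4,"offset": [0.0013,0,0.001],"yaw": 0},
  {"fingers": 0.4,"offset": [0.0013,0,0.001],"yaw": 0},
])

```text
t: 21.22
position: [462.0, 225.1, 29.7]
tcp_rot: [2.234, 0.014, -2.205]
ft_force: [-1.2, -2.2, 8.3]
grip_width: 53.5
```

>>> step_arm([
  {"fingers": 0.65,"offset": [0,0,0],"yaw": 0},
  {"fingers": 0.72,"offset": [0,0,0],"yaw": 0},
  {"fingers": 0.85,"offset": [0,0,0],"yaw": 0},
  {"fingers": 1,"offset": [0,0,0],"yaw": 0},
  {"fingers": 1,"offset": [0,0,0],"yaw": 0},
  {"fingers": 1,"offset": [-0.02,0,0],"yaw": 0},
  {"fingers": 1,"offset": [-0.06,0,0],"yaw": 0},
  {"fingers": 1,"offset": [-0.1,0,0],"yaw": 0},
])

```text
t: 22.22
position: [460.4, 224.6, 130.5]
tcp_rot: [2.233, 0.014, -2.206]
ft_force: [1.2, -0.6, 0.5]
grip_width: 85.4
```

>>> step_arm([
  {"fingers": 1,"offset": [0,0.015,-0.025],"yaw": 0},
  {"fingers": 1,"offset": [0,0.037,-0.06],"yaw": 0},
  {"fingers": 1,"offset": [0,0.06,-0.1],"yaw": 0},
  {"fingers": 1,"offset": [0,0.08,-0.13],"yaw": 0},
  {"fingers": 1,"offset": [0,0.092,-0.15],"yaw": 0},
  {"fingers": 1,"offset": [0,0.096,-0.156],"yaw": 0},
  {"fingers": 1,"offset": [0,0.096,-0.156],"yaw": 0},
])

```text
t: 23.1
position: [616.8, 130.3, 131.8]
tcp_rot: [2.232, 0.014, -2.206]
ft_force: [0.5, 0.5, -0.3]
grip_width: 85.2
```

>>> step_arm([
  {"fingers": 1,"offset": [0.02,0.002,0],"yaw": 0},
  {"fingers": 1,"offset": [0.045,0.002,0],"yaw": 0},
  {"fingers": 1,"offset": [0.065,0.002,0],"yaw": 0},
  {"fingers": 1,"offset": [0.085,0.002,0],"yaw": 0},
  {"fingers": 1,"offset": [0.098,0.002,0],"yaw": 0},
  {"fingers": 1,"offset": [0.102,0.002,0],"yaw": 0},
  {"fingers": 1,"offset": [0.103,0.002,0],"yaw": 0},
  {"fingers": 1,"offset": [0.103,0.002,0],"yaw": 0},
])

```text
t: 24.1
position: [618.5, 128.8, 29.5]
tcp_rot: [2.234, 0.014, -2.205]
ft_force: [0.0, 0.1, 0.7]
grip_width: 85.4
```

>>> step_arm([
  {"fingers": 0.75,"offset": [0,0,0],"yaw": 0},
  {"fingers": 0.65,"offset": [0,0,0],"yaw": 0},
  {"fingers": 0.6,"offset": [0,0,0],"yaw": 0},
  {"fingers": 0.55,"offset": [0,0,0],"yaw": 0},
  {"fingers": 0.5,"offset": [0,0,0],"yaw": 0},
  {"fingers": 0.45,"offset": [0,0,0],"yaw": 0},
  {"fingers": 0.4,"offset": [0,0,0],"yaw": 0},
], squeeze=25)

```text
t: 24.98
position: [618.9, 129.1, 30.2]
tcp_rot: [2.235, 0.015, -2.204]
ft_force: [-1.4, 0.3, 5.8]
grip_width: 54.1
```

Run:
```python
from h import *
p,d=shot('top','t5');W=world('top',d);print(bot.get_obs()['position'],cup(W,d,(497,-203)),cup(W,d,(459,224)))
b=np.ascontiguousarray(p[:,:,::-1]);O=[]
for c in((459,224),(472,0)):
  o=ortho(b,'top',6,c,60,4)
  cv2.line(o,(240,0),(240,480),(255,255,0),1);cv2.line(o,(0,240),(480,240),(255,255,0),1);cv2.circle(o,(240,240),184,(255,0,255),1);O.append(o)
cv2.imwrite('pics/t5o.png',cv2.resize(np.hstack(O),(800,400)))
```

```text
[618.91120425 129.05881541  30.23179066] ((497.4933776855469, -203.3588104248047), 27.254533767700195) ((460.1900329589844, 223.21165466308594), 27.089162826538086)
```

View pics/t5o.png

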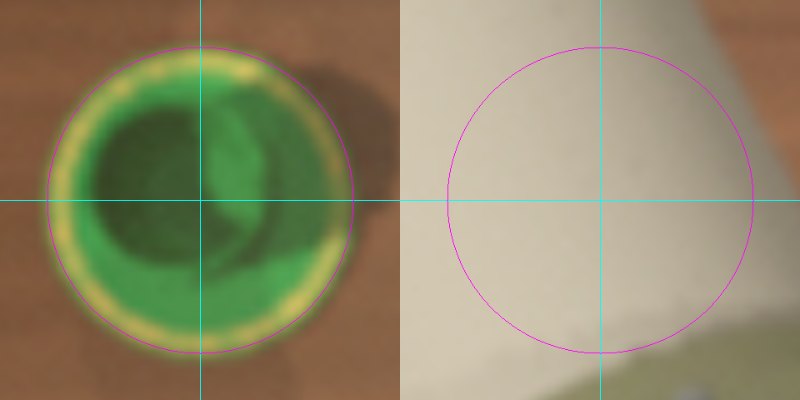

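The green cup is at (460.2,223.2) on its saucer, about 2 mm off. The white saucer is hidden by the arm, so I'm keeping the earlier measurement. Carrying the white cup.

>>> step_arm([
  {"fingers": 0.4,"offset": [-0.01,0,0],"yaw": 0},
  {"fingers": 0.4,"offset": [-0.03,0,0],"yaw": 0},
  {"fingers": 0.4,"offset": [-0.05,0.008,0.009],"yaw": 0},
  {"fingers": 0.4,"offset": [-0.06,0.03,0.034],"yaw": 0},
  {"fingers": 0.4,"offset": [-0.06,0.06,0.068],"yaw": 0},
  {"fingers": 0.4,"offset": [-0.06,0.09,0.102],"yaw": 0},
  {"fingers": 0.4,"offset": [-0.06,0.115,0.13],"yaw": 0},
  {"fingers": 0.4,"offset": [-0.06,0.126,0.143],"yaw": 0},
], squeeze=30)

```text
t: 26.02
position: [475.3, -0.1, 88.7]
tcp_rot: [2.236, 0.011, -2.203]
ft_force: [0.6, -0.2, -0.5]
grip_width: 53.4
```

>>> step_arm([
  {"fingers": 0.4,"offset": [0,0,0],"yaw": 0},
  {"fingers": 0.4,"offset": [0,0,0],"yaw": 0},
])

```text
t: 26.28
position: [476.5, 1.0, 89.5]
tcp_rot: [2.238, 0.013, -2.201]
ft_force: [-1.0, -0.2, -0.6]
grip_width: 53.8
```

>>> step_arm([
  {"fingers": 0.4,"offset": [0.012,0.0005,0.003],"yaw": 0},
  {"fingers": 0.4,"offset": [0.03,0.0005,0.004],"yaw": 0},
  {"fingers": 0.4,"offset": [0.043,0.0005,0.004],"yaw": 0},
  {"fingers": 0.4,"offset": [0.05,0.0005,0.004],"yaw": 0},
  {"fingers": 0.4,"offset": [0.054,0.0005,0.004],"yaw": 0},
  {"fingers": 0.4,"offset": [0.0565,0.0005,0.004],"yaw": 0},
  {"fingers": 0.4,"offset": [0.0575,0.0005,0.004],"yaw": 0},
  {"fingers": 0.4,"offset": [0.0575,0.0005,0.004],"yaw": 0},
])

```text
t: 27.28
position: [473.6, 0.7, 32.1]
tcp_rot: [2.239, 0.013, -2.201]
ft_force: [-0.4, 0.7, -0.9]
grip_width: 53.7
```

>>> step_arm([
  {"fingers": 0.4,"offset": [0.0005,0,0],"yaw": 0},
  {"fingers": 0.4,"offset": [0.001,0,0],"yaw": 0},
  {"fingers": 0.4,"offset": [0.001,0,0],"yaw": 0},
  {"fingers": 0.4,"offset": [0.001,0,0],"yaw": 0},
])

```text
t: 27.78
position: [473.7, 0.6, 31.2]
tcp_rot: [2.239, 0.013, -2.201]
ft_force: [-0.6, 0.5, -0.7]
grip_width: 53.7
```

>>> step_arm([
  {"fingers": 0.4,"offset": [0.0005,0,0],"yaw": 0},
  {"fingers": 0.4,"offset": [0.001,0,0],"yaw": 0},
  {"fingers": 0.4,"offset": [0.001,0,0],"yaw": 0},
  {"fingers": 0.4,"offset": [0.001,0,0],"yaw": 0},
])

```text
t: 28.28
position: [473.8, 0.7, 30.2]
tcp_rot: [2.239, 0.013, -2.201]
ft_force: [0.3, -0.8, 1.6]
grip_width: 53.9
```

>>> step_arm([
  {"fingers": 0.4,"offset": [0.0004,0,0],"yaw": 0},
  {"fingers": 0.4,"offset": [0.0008,0,0],"yaw": 0},
  {"fingers": 0.4,"offset": [0.0008,0,0],"yaw": 0},
])

```text
t: 28.65
position: [474.1, 0.7, 30.1]
tcp_rot: [2.239, 0.013, -2.2]
ft_force: [-3.1, -0.5, 9.4]
grip_width: 53.7
```

>>> step_arm([
  {"fingers": 0.65,"offset": [0,0,0],"yaw": 0},
  {"fingers": 0.72,"offset": [0,0,0],"yaw": 0},
  {"fingers": 0.85,"offset": [0,0,0],"yaw": 0},
  {"fingers": 1,"offset": [0,0,0],"yaw": 0},
  {"fingers": 1,"offset": [0,0,0],"yaw": 0},
  {"fingers": 1,"offset": [-0.02,0,0],"yaw": 0},
  {"fingers": 1,"offset": [-0.06,0,0],"yaw": 0},
  {"fingers": 1,"offset": [-0.1,0,0],"yaw": 0},
])

```text
t: 29.65
position: [472.0, 0.4, 131.0]
tcp_rot: [2.239, 0.013, -2.201]
ft_force: [0.3, -0.5, -0.9]
grip_width: 85.6
```

>>> step_arm([
  {"fingers": 1,"offset": [0,0.017,-0.03],"yaw": 0},
  {"fingers": 1,"offset": [0,0.04,-0.07],"yaw": 0},
  {"fingers": 1,"offset": [0,0.065,-0.112],"yaw": 0},
  {"fingers": 1,"offset": [0,0.087,-0.15],"yaw": 0},
  {"fingers": 1,"offset": [0,0.1,-0.175],"yaw": 0},
  {"fingers": 1,"offset": [0,0.105,-0.184],"yaw": 0},
  {"fingers": 1,"offset": [0,0.105,-0.184],"yaw": 0},
])

```text
t: 30.52
position: [656.5, -103.0, 133.2]
tcp_rot: [2.238, 0.014, -2.202]
ft_force: [-0.4, 0.4, 0.0]
grip_width: 85.5
```

>>> step_arm([
  {"fingers": 1,"offset": [0.02,0.002,0],"yaw": 0},
  {"fingers": 1,"offset": [0.045,0.002,0],"yaw": 0},
  {"fingers": 1,"offset": [0.065,0.002,0],"yaw": 0},
  {"fingers": 1,"offset": [0.085,0.002,0],"yaw": 0},
  {"fingers": 1,"offset": [0.098,0.002,0],"yaw": 0},
  {"fingers": 1,"offset": [0.103,0.002,0],"yaw": 0},
  {"fingers": 1,"offset": [0.104,0.002,0],"yaw": 0},
  {"fingers": 1,"offset": [0.104,0.002,0],"yaw": 0},
])

```text
t: 31.52
position: [658.7, -104.6, 30.0]
tcp_rot: [2.239, 0.013, -2.2]
ft_force: [0.2, 0.6, -0.0]
grip_width: 85.4
```

>>> step_arm([
  {"fingers": 0.75,"offset": [0,0,0],"yaw": 0},
  {"fingers": 0.65,"offset": [0,0,0],"yaw": 0},
  {"fingers": 0.6,"offset": [0,0,0],"yaw": 0},
  {"fingers": 0.55,"offset": [0,0,0],"yaw": 0},
  {"fingers": 0.5,"offset": [0,0,0],"yaw": 0},
  {"fingers": 0.45,"offset": [0,0,0],"yaw": 0},
  {"fingers": 0.4,"offset": [0,0,0],"yaw": 0},
], squeeze=25)

```text
t: 32.4
position: [659.2, -104.5, 30.8]
tcp_rot: [2.24, 0.013, -2.199]
ft_force: [-1.3, 0.5, 5.0]
grip_width: 53.7
```

Run:
```python
from h import *
p,d=shot('top','t6');W=world('top',d);print(bot.get_obs()['position'],cup(W,d,(472,0)))
b=np.ascontiguousarray(p[:,:,::-1]);O=[]
for c in((472,0),(615,130)):
  o=ortho(b,'top',6,c,60,4)
  cv2.line(o,(240,0),(240,480),(255,255,0),1);cv2.line(o,(0,240),(480,240),(255,255,0),1);cv2.circle(o,(240,240),184,(255,0,255),1);O.append(o)
cv2.imwrite('pics/t6o.png',cv2.resize(np.hstack(O),(800,400)))
```

```text
[ 659.20626442 -104.51062282   30.77968143] ((473.67169189453125, -0.4189954102039337), 26.784387588500977)
```

View pics/t6o.png

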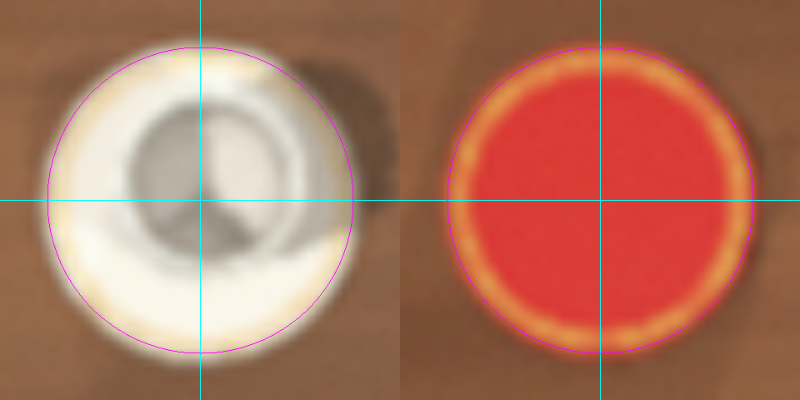

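The white cup is at (473.7,-0.4), about 2 mm off centre, and the red saucer sits exactly at (615,130). Carrying the red cup there.

>>> step_arm([
  {"fingers": 0.4,"offset": [-0.01,0,0],"yaw": 0},
  {"fingers": 0.4,"offset": [-0.03,0,0],"yaw": 0},
  {"fingers": 0.4,"offset": [-0.05,-0.01,0.002],"yaw": 0},
  {"fingers": 0.4,"offset": [-0.06,-0.04,0.007],"yaw": 0},
  {"fingers": 0.4,"offset": [-0.06,-0.08,0.015],"yaw": 0},
  {"fingers": 0.4,"offset": [-0.06,-0.125,0.023],"yaw": 0},
  {"fingers": 0.4,"offset": [-0.06,-0.165,0.03],"yaw": 0},
  {"fingers": 0.4,"offset": [-0.06,-0.2,0.036],"yaw": 0},
], squeeze=30)

```text
t: 33.45
position: [620.2, 97.9, 92.8]
tcp_rot: [2.242, 0.016, -2.197]
ft_force: [-0.7, 0.7, -0.8]
grip_width: 53.7
```

>>> step_arm([
  {"fingers": 0.4,"offset": [0,-0.018,0.003],"yaw": 0},
  {"fingers": 0.4,"offset": [0,-0.03,0.005],"yaw": 0},
  {"fingers": 0.4,"offset": [0,-0.032,0.005],"yaw": 0},
  {"fingers": 0.4,"offset": [0,-0.032,0.005],"yaw": 0},
])

```text
t: 33.95
position: [615.3, 128.2, 92.7]
tcp_rot: [2.242, 0.013, -2.197]
ft_force: [-0.6, 0.2, -1.1]
grip_width: 53.9
```

>>> step_arm([
  {"fingers": 0.4,"offset": [0.015,-0.0025,0],"yaw": 0},
  {"fingers": 0.4,"offset": [0.033,-0.0025,0],"yaw": 0},
  {"fingers": 0.4,"offset": [0.046,-0.0025,0],"yaw": 0},
  {"fingers": 0.4,"offset": [0.053,-0.0025,0],"yaw": 0},
  {"fingers": 0.4,"offset": [0.057,-0.0025,0],"yaw": 0},
  {"fingers": 0.4,"offset": [0.059,-0.0025,0],"yaw": 0},
  {"fingers": 0.4,"offset": [0.06,-0.0025,0],"yaw": 0},
  {"fingers": 0.4,"offset": [0.06,-0.0025,0],"yaw": 0},
])

```text
t: 34.95
position: [616.7, 131.0, 33.1]
tcp_rot: [2.243, 0.013, -2.196]
ft_force: [-0.0, -0.2, -0.4]
grip_width: 54.2
```

>>> step_arm([
  {"fingers": 0.4,"offset": [0.0005,0,0],"yaw": 0},
  {"fingers": 0.4,"offset": [0.001,0,0],"yaw": 0},
  {"fingers": 0.4,"offset": [0.001,0,0],"yaw": 0},
  {"fingers": 0.4,"offset": [0.001,0,0],"yaw": 0},
])

```text
t: 35.45
position: [616.7, 131.0, 32.1]
tcp_rot: [2.243, 0.013, -2.197]
ft_force: [-0.9, 0.4, -1.4]
grip_width: 54.3
```

>>> step_arm([
  {"fingers": 0.4,"offset": [0.0004,0,0],"yaw": 0},
  {"fingers": 0.4,"offset": [0.0008,0,0],"yaw": 0},
  {"fingers": 0.4,"offset": [0.0008,0,0],"yaw": 0},
])

```text
t: 35.83
position: [616.7, 131.0, 31.2]
tcp_rot: [2.243, 0.013, -2.197]
ft_force: [-0.6, -0.0, -1.0]
grip_width: 54.1
```

>>> step_arm([
  {"fingers": 0.4,"offset": [0.0004,0,0],"yaw": 0},
  {"fingers": 0.4,"offset": [0.0008,0,0],"yaw": 0},
  {"fingers": 0.4,"offset": [0.0008,0,0],"yaw": 0},
])

```text
t: 36.2
position: [616.9, 131.0, 30.8]
tcp_rot: [2.243, 0.013, -2.196]
ft_force: [-0.7, -0.7, 3.7]
grip_width: 53.9
```

>>> step_arm([
  {"fingers": 0.4,"offset": [0.0003,0,0],"yaw": 0},
  {"fingers": 0.4,"offset": [0.0006,0,0],"yaw": 0},
  {"fingers": 0.4,"offset": [0.0006,0,0],"yaw": 0},
])

```text
t: 36.58
position: [617.0, 131.1, 30.8]
tcp_rot: [2.244, 0.013, -2.196]
ft_force: [-2.7, -1.0, 6.0]
grip_width: 54.2
```

Firm contact at 6 N. Releasing, then rising clear and moving aside toward the mat so the view is open.

>>> step_arm([
  {"fingers": 0.65,"offset": [0,0,0],"yaw": 0},
  {"fingers": 0.72,"offset": [0,0,0],"yaw": 0},
  {"fingers": 0.85,"offset": [0,0,0],"yaw": 0},
  {"fingers": 1,"offset": [0,0,0],"yaw": 0},
  {"fingers": 1,"offset": [0,0,0],"yaw": 0},
  {"fingers": 1,"offset": [-0.02,0,0],"yaw": 0},
  {"fingers": 1,"offset": [-0.06,0,0],"yaw": 0},
  {"fingers": 1,"offset": [-0.11,0,0],"yaw": 0},
])

```text
t: 37.58
position: [614.2, 130.5, 142.6]
tcp_rot: [2.243, 0.013, -2.196]
ft_force: [0.7, 0.6, -0.4]
grip_width: 85.2
```

>>> step_arm([
  {"fingers": 1,"offset": [-0.01,0.03,-0.01],"yaw": 0},
  {"fingers": 1,"offset": [-0.03,0.08,-0.02],"yaw": 0},
  {"fingers": 1,"offset": [-0.04,0.13,-0.03],"yaw": 0},
  {"fingers": 1,"offset": [-0.05,0.18,-0.04],"yaw": 0},
  {"fingers": 1,"offset": [-0.05,0.22,-0.04],"yaw": 0},
  {"fingers": 1,"offset": [-0.05,0.235,-0.04],"yaw": 0},
  {"fingers": 1,"offset": [-0.05,0.235,-0.04],"yaw": 0},
])

```text
t: 38.45
position: [654.8, -104.9, 193.2]
tcp_rot: [2.244, 0.012, -2.197]
ft_force: [0.0, 0.7, 0.0]
grip_width: 85.8
```

Run:
```python
from h import *
o=bot.get_obs();print(o['t'],o['position'],abs(o['joint_vel']).max())
p,d=shot('top','t7');W=world('top',d)
for n,c in dict(red=(615,130),white=(471.5,.3),green=(458.5,224.2),blue=(497,-203)).items(): 
    try:
        (x,y),r=cup(W,d,c);print(n,x-c[0],y-c[1],r)
    except Exception as e: print(n,'hidden')
shot('scene','s7')
c=cv2.imread('pics/s7.png')[110:330,140:400];cv2.imwrite('pics/s7c.png',cv2.resize(c,(709,600),interpolation=cv2.INTER_CUBIC))
```

```text
38.45 [ 654.8405526  -104.9187924   193.16073428] 0.03712902648451911
red 1.3123779296875 -0.5710906982421875 27.09173011779785
white 2.0987548828125 -1.2196785092353821 27.01428985595703
green 1.30816650390625 -0.8974029541015511 26.99669647216797
blue -497.0 203.0 0.0
```

View pics/s7c.png

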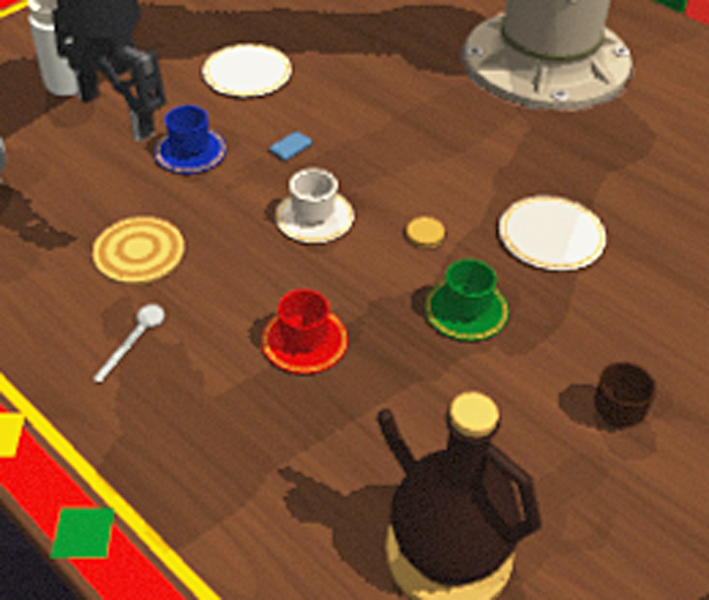

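All four cups stand upright on their own saucers: blue (190,135), white (315,200), red (303,325) and green (468,295). The mat is empty, the jebena hasn't moved and the gripper is clear. Handing in.

```bash
python3 -c "
from plant import bot
print(bot.job_done())"
```

```text
the job is handed in; nothing more can be done
None
```

All four coffee cups now stand upright on the saucers of their own colour, and the job is handed in; no verdict was reported. I moved red to the straw mat, then blue, green and white to their saucers, and last red from the mat to its own. Each cup was lowered until light contact (5–10 N at the wrist) before I let go. It took about 39 s of the 141 s allowed.

- **Centring:** the last top-camera check put the red, green and white cups about 1.5–2.5 mm from their saucer centres. The arm hid the blue cup in that picture. Two earlier measurements after it was placed put it within about 1 mm.
- **Scene:** the last scene picture showed the mat empty, the jebena where it stood at the start, and the gripper open and clear of everything.
- **Disagreements:** an automatic fit of the blue saucer, disturbed by shadow, came out 3 mm from my own reading. I kept my reading, and a later overlay agreed with it. The tool also drifted to about 1° of tilt over the run, which did not visibly affect the placings.

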